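# Load a covered laboratory balance

### The arm

A 6-joint arm with a two-finger parallel gripper is mounted at the origin on the work surface; the furniture and walls round the work are solid. World frame = base frame: x ahead of the robot, y to its left, z up, the work surface at z = 0. Lengths are in mm, angles in degrees, forces in N, time in s.
With the tool pointing down it reaches from about 400 to 825 mm from the base axis. Payload 7 kg.
Tool frame: the origin (TCP) lies midway between the tips of the shut fingers; the grasp point (between the pads) lies 19 mm behind it; z points along the fingers, y is the line along which they close (so a half turn about z gives the same grasp; the last joint's range is limited). The gripper opens to 88 mm and grips with 3 to 60 N. Pads are 19 mm wide; open, the fingers measure 130 mm over their backs; the gripper's body (78 mm by 193 mm) begins 47 mm behind the grasp point.
Start: joints at [83.658, 20.546, 0.682, 0, -70.136, -16.507], TCP at [262.117, 622.004, 194.461] pointing down, gripper open.
Joint ranges: [-176.03, 176.03], [-82.01, 121.73], [-58.28, 71.71], [-173.87, 95.51], [-174.79, -0.11], [-173.66, 173.66]. Speed limits (degrees/s): [136.94, 136.94, 172.46, 180, 180, 180].

### API

Orientations are given as [roll, pitch, yaw] about the fixed x, y, z axes, in that order (R = Rz(yaw) Ry(pitch) Rx(roll)).
In Python, from workcell import bot gives the robot as it stands.
- The arm moves only by the shell command python3 -m creep 'ROWS' [FORCE]. ROWS is text: rows parted by semicolons, each of 7 numbers parted by spaces: the shift along the tool's x, y, z in cm, then the turn, a rotation vector about the tool's x, y, z in degrees, then the opening, from -1 (shut) to 1 (fully open). In form: x y z ax ay az grip; .... A call has 1 to 8 rows; each row is the pose to reach, as a shift and turn from the pose commanded when the call began, along the tool's axes at that moment; what a row does not reach only later rows make up. A row lasts 1/10 s, in which the tool goes at most 50 mm and 8.59 degrees, less where a joint would pass 70% of its speed; a pose out of reach is approached as far as the arm can. A call with a gripper value outside its range is refused whole. The fingers move at their own pace and stop on an object; FORCE is the grip in N (left out, the last holds). Time passes only in rows, so rows that repeat a pose let the fingers close. It gives the time, the measured TCP pose, the force, the opening and the grip force at its end, in the units of the state.
- bot.get_obs(): the state, without advancing time (a new reading comes with each control period).
- bot.camera(name): name is "side" or "top" or "wrist"; returns the picture (480x640x3 uint8, red, green, blue); there is no depth.
- bot.calibration(name): a dict with "fx", "fy", "cx", "cy" (pixels), "T" (4x4, takes a point from camera to world coordinates). Camera axes: x right, y down, z forward; pixel columns grow to the right and rows downward; lengths in mm; the calibration is good to about 2 mm. A picture is of the moment at which its call begins: read the wrist's pose just before it. calibration takes no time and is no camera call; for the wrist camera it gives the pose at the moment of the call.
- bot.close_job(): hands the job in; it is judged then, once.
The state is a dict: "time_s": time; "joint_pos": joint angles; "qvel": joint speeds; "effort": joint torques, N m; "tool_pos": TCP position; "orientation": TCP orientation; "wrist_force": force on the tool from outside, world axes, zero at the start; "moment": the same for the moment, N m; "width": finger opening in mm; "gripper_force": force on a finger pad.
Only numpy, scipy, OpenCV 4.12 (cv2) and the standard library are available. Lean on these libraries where they do the work, as an engineer would, in place of code of your own. Each camera call takes 0.05 s, during which the arm holds its last target. There are 200 camera calls.

### The job

Get the pink sample ready for weighing: lift the clear draught cover off the balance and stand it upright on the round blue mat, let go of it, then set the dish with the pink filling flat in the middle of the balance pan. Finally put the cover back over the dish so that it sits fully down and level on the balance. Set the cover and the dish down rather than dropping them, keep the dish level, and leave the other dishes, bottles, jars and test tubes where they stand.

Things in the scene. Friction and masses are not known exactly. Their poses are not given: they have to be found in the camera images.
- cover_knob (a point): Grip point of the loose draught cover: on the axis of the black upright knob (26 mm diameter, 36 mm tall) in the middle of the cover's flat top; 22 mm above that top, 14 mm below the knob's top, 74 mm above the cover's bottom rim. z up along the axis. The cover weighs about 160 g, just rests on the balance and lifts straight off.
- cover_rim (a point): Centre of the cover's open bottom rim (its lowest plane), z up along its axis. The cover is a clear round drum with white trim bands, 130 mm outside and 122 mm inside diameter, drum 52 mm tall (88 mm with the knob), closed on top, open below.
- pan_center (a point): Centre of the upper face of the balance's round flat steel weighing pan, 96 mm diameter, 60 mm above the bench; z up, -x towards the keypad. The balance is a white box 205 x 165 mm, 48 mm tall, that is fixed to the bench; it stands to the left or to the right.
- deck_center (a point): Point on the pan's axis at the level of the balance's flat deck, 48 mm above the bench, on which the cover's rim rests. A black bevelled collar, 112 mm diameter, 7 mm tall, rises from it round the pan and locates the cover with 5 mm play all round; the pan's face is 5 mm higher than the collar.
- mat_top (a point): Centre of the upper face of the round blue parking mat with black edge, 184 mm diameter, 5 mm thick, fixed to the bench on the side where the balance is not.
- pink_dish_center (a point): Centre of the closed dish with the dull pink filling, a flat round dish 65 mm diameter and 14 mm tall, about 22 g; the point is 7 mm above its underside; z up. It and the two other dishes stand on the bench between balance and mat in a row that runs away from the robot (along x), in any order, as little as 14 mm apart; there is room for fingers to left and right (along y).
- beige_dish_center (a point): Centre of a like dish with beige filling, to be left alone.
- empty_dish_center (a point): Centre of a like dish, clear and empty, to be left alone.
- tubes: Wooden block with stoppered test tubes, 36 x 95 x 95 mm, at the back right; origin under its centre. Leave alone.
- dropper: Amber dropper bottle, 34 mm diameter, 78 mm tall, at the back; origin under its centre. Leave alone.
- dropper_white: White dropper bottle with a red cap, 34 mm diameter, 78 mm tall, at the back; origin under its centre. Leave alone.
- jar_a: Specimen jar with yellow lid, 73 mm diameter, 123 mm tall, at the back left; origin under its centre. Leave alone.

How it is judged (in metres and radians):
On the way, in this order (a step that is already met when the one before it is completed fails the run):
1. the cover stands upright on the blue mat (within 35 mm of its middle), released (horizontal distance between cover_rim and mat_top below 0.035 m and height (world z) of cover_rim below 0.01 m and angle between cover_rim's own z axis and vertical below 0.06 rad and contact force between the fingers and cover below 0.1 N), for 0.2 s.
2. the pink dish lies flat on the pan (within 18 mm of its middle), released (horizontal distance between pink_dish_center and pan_center below 0.018 m and z of pink_dish_center in the frame of pan_center between 0.003 and 0.01 m and angle between pink_dish_center's own z axis and vertical below 0.08 rad and contact force between the fingers and pink_dish below 0.1 N and linear speed of pink_dish below 0.02 m/s), for 0.2 s.
At the end, for the whole second after the job is handed in: The cover sits on the balance's deck round the collar, level (0.05 rad), its rim within 3 mm of the deck and within 8 mm of the pan's axis; under it the pink dish lies flat (0.08 rad) on the pan within 18 mm of its middle; both at rest (horizontal distance between cover_rim and deck_center below 0.008 m and z of cover_rim in the frame of deck_center below 0.003 m and angle between cover_rim's own z axis and vertical below 0.05 rad and horizontal distance between pink_dish_center and pan_center below 0.018 m and z of pink_dish_center in the frame of pan_center between 0.003 and 0.01 m and angle between pink_dish_center's own z axis and vertical below 0.08 rad and linear speed of each of cover, pink_dish below 0.02 m/s); the robot touches nothing.
It fails at once if the cover is dropped (falls freely 10 mm or more) (contact force between anything else and cover below 0.05 N and linear speed of cover above 0.45 m/s).
It fails at once if the pink dish is dropped (falls freely 10 mm or more) (contact force between anything else and pink_dish below 0.05 N and linear speed of pink_dish above 0.45 m/s).
It fails at once if the pink dish is tilted by more than 0.5 rad (angle between pink_dish_center's own z axis and vertical above 0.5 rad).
It fails at once if the beige or the empty dish is moved more than 20 mm (distance of any of beige_dish_center, empty_dish_center from where it was at the start of the episode above 0.02 m).
It fails at once if a dropper bottle, the listed jar or the tube block is moved more than 20 mm or tipped (distance of any of tubes, dropper, dropper_white, jar_a from where it was at the start of the episode above 0.02 m or angle between any of tubes, dropper, dropper_white, jar_a's own z axis and vertical above 0.4 rad).
It also fails if it takes over 72 s, if anything falls off the work surface, if the arm or the gripper's body presses on something with over 40 N, if the wrist force passes 120 N, or if a joint passes its speed limit or range.

## Working session

There is one attempt and no reset: what is moved stays moved. The work goes in short steps, Python scripts to look and compute and a shell command to move; the robot and the scene stay as the last step left them, time stands still between calls to the robot, and variables do not carry over. Pictures are saved under pics/ and viewed, at most 10 in all, crops included, and the job is handed in when it is done.

```bash
ls; mkdir -p pics; python3 - <<'E'
from workcell import bot
import cv2,numpy as np
print(bot.get_obs())
ims=[]
for n in("side","top"):
    c=bot.calibration(n);print(n,c)
    im=bot.camera(n);cv2.imwrite(f"pics/{n}0.png",im[:,:,::-1])
E
```

```text
pics
{'time_s': 0.0, 'joint_pos': array([ 8.36579846e+01,  2.05929418e+01,  6.33487633e-01, -2.15283049e-02,
       -7.01366891e+01, -1.65058963e+01]), 'qvel': array([ 0.04690341, -0.03829782, -0.09210758, -0.03893769,  0.0540781 ,
        0.02805062]), 'effort': array([ 7.34117912e-04, -5.82710373e+01,  2.93064415e+01,  6.99800581e+00,
        6.95346709e-03, -1.59070282e-04]), 'tool_pos': array([261.91198702, 621.5112314 , 193.49913888]), 'orientation': array([ 1.79902068e+02, -7.91469759e-03, -2.28552368e+01]), 'wrist_force': array([-0.19349541, -0.57335211,  0.4974632 ]), 'moment': array([ 0.02880391, -0.00152535,  0.04825015]), 'gripper_force': 0.0, 'width': 87.42381000203923}
side {'fx': 504.75050196621936, 'fy': 504.75050196621936, 'cx': 312.79727310883186, 'cy': 241.81523123843425, 'T': array([[-9.98900384e-01, -1.98933467e-02,  4.24532354e-02,
         5.37082976e+02],
       [-4.52561260e-02,  6.45619361e-01, -7.62317207e-01,
         8.75018194e+02],
       [-1.22435902e-02, -7.63400220e-01, -6.45809724e-01,
         8.11677713e+02],
       [ 0.00000000e+00,  0.00000000e+00,  0.00000000e+00,
         1.00000000e+00]])}
top {'fx': 517.9180125701184, 'fy': 517.9180125701184, 'cx': 319.17334738598777, 'cy': 250.85650882414805, 'T': array([[-1.83414277e-02, -9.95876879e-01,  8.88416230e-02,
         4.61774117e+02],
       [-9.99772445e-01,  1.72997416e-02, -1.24811016e-02,
         2.32011204e+01],
       [ 1.08927034e-02, -8.90503279e-02, -9.95967564e-01,
         1.44576601e+03],
       [ 0.00000000e+00,  0.00000000e+00,  0.00000000e+00,
         1.00000000e+00]])}
```

View pics/top0.png

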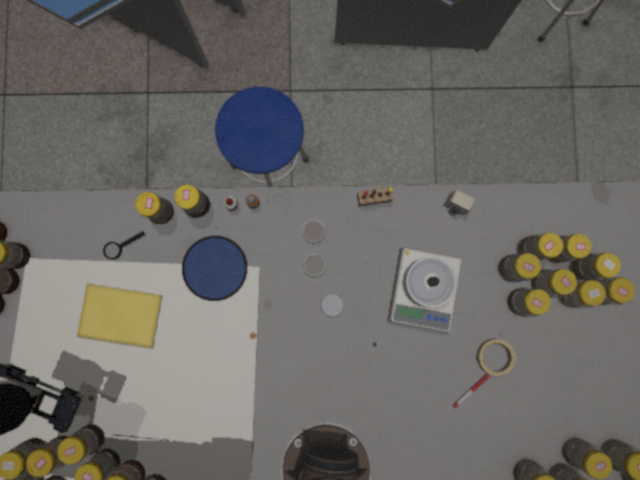

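View pics/side0.png

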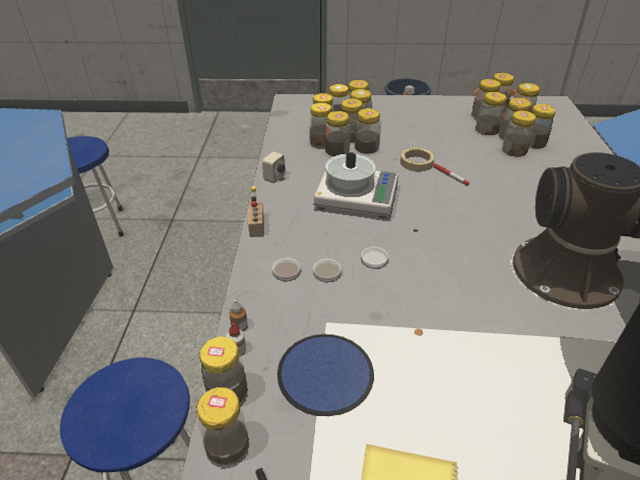

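Top view: mat at (214,268), pink dish at (314,231), beige at (315,265), empty at (332,305), knob at (432,282). Side view: mat (326,373), pink (286,269), beige (327,270), empty (374,257), knob (351,160).

```bash
cat > h.py <<'E'
from workcell import bot
import cv2,numpy as np
from scipy.spatial.transform import Rotation as Ro
def ray(c,u,v):
    T=c["T"];return T[:3,3],T[:3,:3]@np.array([(u-c["cx"])/c["fx"],(v-c["cy"])/c["fy"],1])
def onz(c,u,v,z):
    o,d=ray(c,u,v);return o+d*(z-o[2])/d[2]
def cross(c1,p1,c2,p2):
    o1,d1=ray(c1,*p1);o2,d2=ray(c2,*p2)
    s=np.linalg.lstsq(np.c_[d1,-d2],o2-o1,rcond=None)[0]
    a,b=o1+s[0]*d1,o2+s[1]*d2;return (a+b)/2,np.linalg.norm(a-b)
def blob(mask,box):
    x0,y0,x1,y1=box;m=np.zeros_like(mask);m[y0:y1,x0:x1]=mask[y0:y1,x0:x1]
    n,l,s,c=cv2.connectedComponentsWithStats(m.astype(np.uint8));k=1+np.argmax(s[1:,4]);return c[k],s[k]
def rel(p,yaw=None,o=None):
    """shift (cm) in tool axes + rotvec (deg) from the present pose to tool-down pose p,yaw"""
    o=o or bot.get_obs();R=Ro.from_euler("xyz",o["orientation"],degrees=True)
    print("shift",np.round(R.inv().apply(np.array(p)-o["tool_pos"])/10,2))
    if yaw is not None: print("turn",np.round((R.inv()*Ro.from_euler("xyz",[180,0,yaw],degrees=True)).as_rotvec(degrees=True),1))
E
python3 - <<'E'
from h import *
T=bot.calibration("top");S=bot.calibration("side")
t=cv2.imread("pics/top0.png");s=cv2.imread("pics/side0.png")
def p(n,x):print(n,np.round(x[0],1) if isinstance(x,tuple) else np.round(x,1), np.round(x[1],1) if isinstance(x,tuple) else "")
ht,hs=[cv2.cvtColor(i,cv2.COLOR_BGR2HSV) for i in(t,s)]
# mat
for c,h,b in((T,ht,(175,230,255,305)),(S,hs,(270,330,385,418))):
    m=(h[...,0]>95)&(h[...,0]<130)&(h[...,1]>90)
    q,st=blob(m,b);print("mat",q,st,onz(c,*q,5).round(1))
kt,a=blob(ht[...,2]<60,(420,272,444,292));ks,b=blob(hs[...,2]<60,(340,148,362,175))
print(kt,a,ks,b);p("knob",cross(T,kt,S,ks))
for n,ut,us in(("pink",(314,231),(286,269)),("beige",(315,265),(327,270)),("empty",(332,305),(374,257))):
    p(n,onz(T,*ut,10));p(n,onz(S,*us,10))
for u,v in((402,248),(461,256),(450,332),(389,323)):p("bal",onz(T,u,v,48))
cv2.imwrite("pics/crop.png",np.vstack([cv2.resize(t[200:340,270:470],(800,560))]))
E
```

```text
mat [213.87712011 267.64416753] [ 184  238   61   61 2889] [548.5 298.6   5. ]
mat [315.90737188 372.0298712 ] [ 282  337   75   74 3649] [566.9 304.5   5. ]
[432.74193548 281.30645161] [428 278  10   8  62] [350.57758621 160.06034483] [347 153   9  15 116]
knob [ 497.6 -284.2  114.8] 1.6
pink [645.8  18.6  10. ] 
pink [647.4  27.9  10. ] 
beige [550.6  17.5  10. ] 
beige [552.5  28.2  10. ] 
empty [439.3 -27.4  10. ] 
empty [442.3 -20.1  10. ] 
bal [ 590.3 -219.4   48. ] 
bal [ 565.7 -379.1   48. ] 
bal [ 362.1 -340.8   48. ] 
bal [ 389.1 -177.9   48. ]
```

View pics/crop.png

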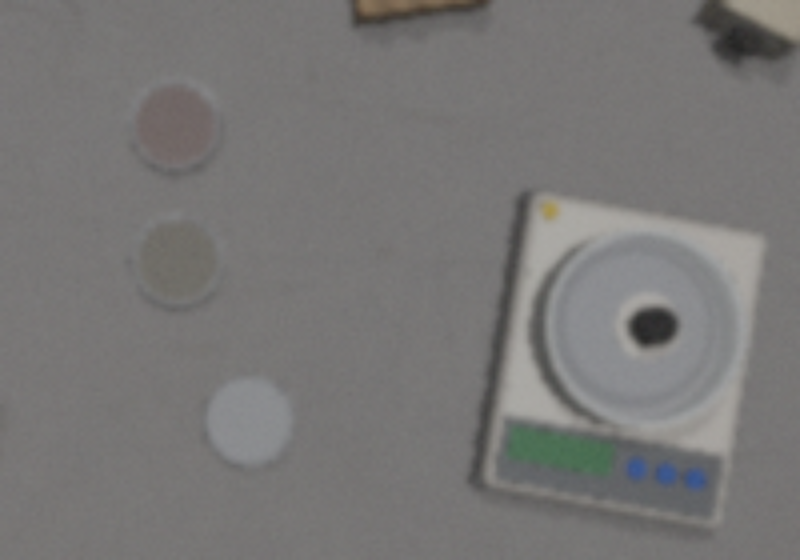

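Crop shows pink at top of the row (≈313.8,231.3 full-frame), then beige, then empty; balance is turned slightly, and the knob is at ≈(432.7,281.3).

```bash
python3 -c "
from h import *
rel((480,300,250),0); rel((470,-284,250),0)"
```

```text
shift [32.58 21.17 -5.6 ]
turn [  0.1   0.  -22.9]
shift [54.34 75.38 -5.52]
turn [  0.1   0.  -22.9]
```

```bash
python3 -m creep '32.6 21.2 -5.6 0 0 -22.9 1;32.6 21.2 -5.6 0 0 -22.9 1;32.6 21.2 -5.6 0 0 -22.9 1;32.6 21.2 -5.6 0 0 -22.9 1;32.6 21.2 -5.6 0 0 -22.9 1;32.6 21.2 -5.6 0 0 -22.9 1;32.6 21.2 -5.6 0 0 -22.9 1;32.6 21.2 -5.6 0 0 -22.9 1' 20;  python3 -c "
from h import *
rel((470,-284,250),0)"
```

```text
time_s: 0.9
tool_pos: [481.0, 297.8, 250.8]
orientation: [-180.0, 0.0, 0.0]
wrist_force: [0.4, 0.3, 0.0]
width: 87.4
gripper_force: 0.0
shift [-1.13 58.18  0.08]
turn [-0.  0.  0.]
```

```bash
python3 -m creep '-0.5 29 0 0 0 0 1;-0.5 29 0 0 0 0 1;-0.5 29 0 0 0 0 1;-0.5 29 0 0 0 0 1;-0.5 29 0 0 0 0 1;-0.5 29 0 0 0 0 1;-0.5 29 0 0 0 0 1' ; python3 - <<'E'
from h import *
c=bot.calibration("wrist");im=bot.camera("wrist");cv2.imwrite("pics/w1.png",im[:,:,::-1]);np.save("w1T.npy",c["T"]);print(c,bot.get_obs()["tool_pos"])
E
python3 -m creep '-0.6 29.2 0 0 0 0 1;-0.6 29.2 0 0 0 0 1;-0.6 29.2 0 0 0 0 1;-0.6 29.2 0 0 0 0 1;-0.6 29.2 0 0 0 0 1;-0.6 29.2 0 0 0 0 1;-0.6 29.2 0 0 0 0 1;-0.6 29.2 0 0 0 0 1'
python3 - <<'E'
from h import *
c=bot.calibration("wrist");im=bot.camera("wrist");cv2.imwrite("pics/w2.png",im[:,:,::-1]);np.save("w2T.npy",c["T"])
a=cv2.imread("pics/w1.png");b=cv2.imread("pics/w2.png");cv2.imwrite("pics/w12.png",cv2.resize(np.hstack([a,b]),(800,300)))
E
```

```text
time_s: 1.6
tool_pos: [474.6, 6.3, 250.5]
orientation: [180.0, 0.0, -0.2]
wrist_force: [-0.4, 0.8, 1.0]
width: 87.6
gripper_force: 0.0
{'fx': 432.082470379006, 'fy': 432.082470379006, 'cx': 329.4456443542156, 'cy': 242.4841952934304, 'T': array([[-2.57503463e-03, -9.52327495e-01, -3.05066734e-01,
         5.58411144e+02],
       [-9.99996684e-01,  2.45866317e-03,  7.65647413e-04,
         6.26339639e+00],
       [ 2.09092610e-05,  3.05067694e-01, -9.52330668e-01,
         4.38782532e+02],
       [ 0.00000000e+00,  0.00000000e+00,  0.00000000e+00,
         1.00000000e+00]])} [474.98075045   7.94898479 250.41950985]
time_s: 2.45
tool_pos: [469.8, -282.1, 249.6]
orientation: [-180.0, 0.1, -0.0]
wrist_force: [0.0, 0.4, -0.1]
width: 87.4
gripper_force: 0.0
```

View pics/w12.png

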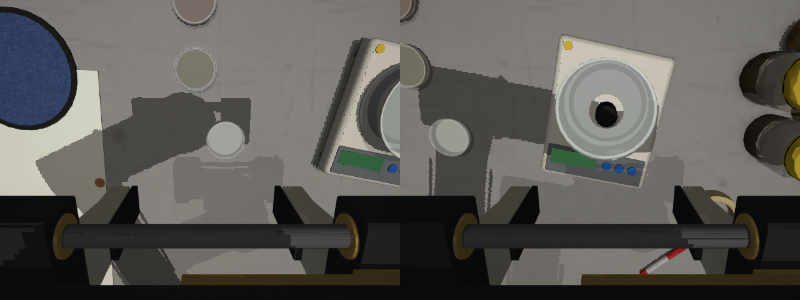

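Wrist views: cover and knob around (330,184) in w2; in w1 the beige dish is around (312,110), the empty dish around (360,224), pink is cut off at the top.

```bash
python3 - <<'E'
from h import *
c=bot.calibration("wrist");c["T"]=np.load("w2T.npy")
im=cv2.imread("pics/w2.png");h=cv2.cvtColor(im,cv2.COLOR_BGR2HSV)
q,s=blob(h[...,2]<45,(290,140,370,215));print(q,s,onz(c,*q,136).round(1),onz(c,*q,118).round(1))
# knob front edge pixels per row
m=h[...,2]<45
for v in range(155,212,4):
    u=np.where(m[v,290:370])[0]; 
    if len(u):print(v,290+u.min(),290+u.max())
g=cv2.medianBlur(im[...,1],5)
r=cv2.HoughCircles(g,cv2.HOUGH_GRADIENT,1,20,param1=80,param2=30,minRadius=55,maxRadius=100)
print(r[0][:5] if r is not None else None)
if r is not None:
  for u,v,_ in r[0][:5]:print(onz(c,u,v,100).round(1),_*(c["T"][2,3]-100)/c["fx"])
E
```

```text
[329.57243816 182.85424028] [ 312  163   36   41 1132] [ 500.8 -281.9  136. ] [ 497.6 -281.9  118. ]
163 325 334
167 318 340
171 316 343
175 314 344
179 313 346
183 313 346
187 312 347
191 314 346
195 316 344
199 320 340
203 330 331
[[328.5 175.5  79.5]
 [317.5 193.5  96.1]
 [318.5 154.5  77.4]
 [348.5 174.5  88.4]
 [338.5 154.5  66.4]]
[ 500.3 -281.1  100. ] 62.15189797228376
[ 486.  -272.3  100. ] 75.12952578993962
[ 516.5 -273.4  100. ] 60.51015091686835
[ 501.  -296.7  100. ] 69.10978459856798
[ 516.5 -288.8  100. ] 51.910517235168705
```

```bash
python3 -c "
from h import *
rel((500,-281.5,104),0)"
```

```text
shift [ 3.02  0.02 14.59]
turn [-0.   0.1  0. ]
```

```bash
python3 -m creep '3 0 5 0 0 0 1;3 0 10 0 0 0 0.3;3 0 12.6 0 0 0 0;3 0 13.6 0 0 0 0;3 0 14.2 0 0 0 0;3 0 14.6 0 0 0 0;3 0 14.6 0 0 0 0;3 0 14.6 0 0 0 0'; python3 - <<'E'
from h import *
cv2.imwrite("pics/w3.png",bot.camera("wrist")[:,:,::-1])
E
python3 -m creep '0 0 0 0 0 0 -1;0 0 0 0 0 0 -1;0 0 0 0 0 0 -1;0 0 0 0 0 0 -1' 25
```

```text
time_s: 3.3
tool_pos: [500.6, -282.1, 106.1]
orientation: [180.0, -0.1, 0.1]
wrist_force: [-0.0, 0.6, -0.3]
width: 44.7
gripper_force: 0.0
time_s: 3.75
tool_pos: [499.7, -282.0, 104.5]
orientation: [180.0, -0.0, 0.0]
wrist_force: [-0.5, 1.2, 0.4]
width: 17.2
gripper_force: 0.0
```

```bash
python3 - <<'E'
from h import *
print(bot.get_obs()["width"])
a=cv2.imread("pics/w3.png");b=bot.camera("wrist")[:,:,::-1];cv2.imwrite("pics/w34.png",cv2.resize(np.hstack([a,b]),(800,300)))
c=bot.camera("side")[:,:,::-1];cv2.imwrite("pics/s4.png",cv2.resize(c[100:260,240:460],(800,582)))
print(bot.get_obs()["width"],bot.get_obs()["gripper_force"])
E
```

```text
17.202391131405207
9.000931436496492 0.0
```

View pics/w34.png

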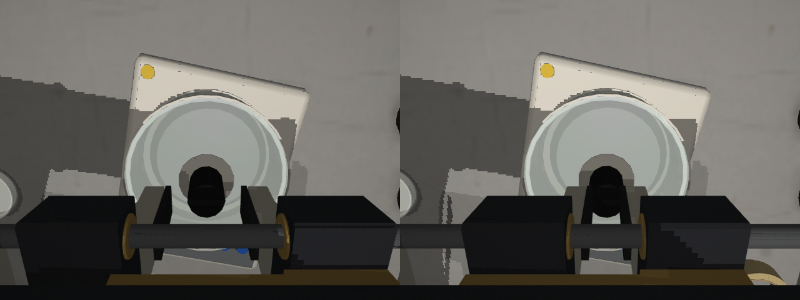

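View pics/s4.png

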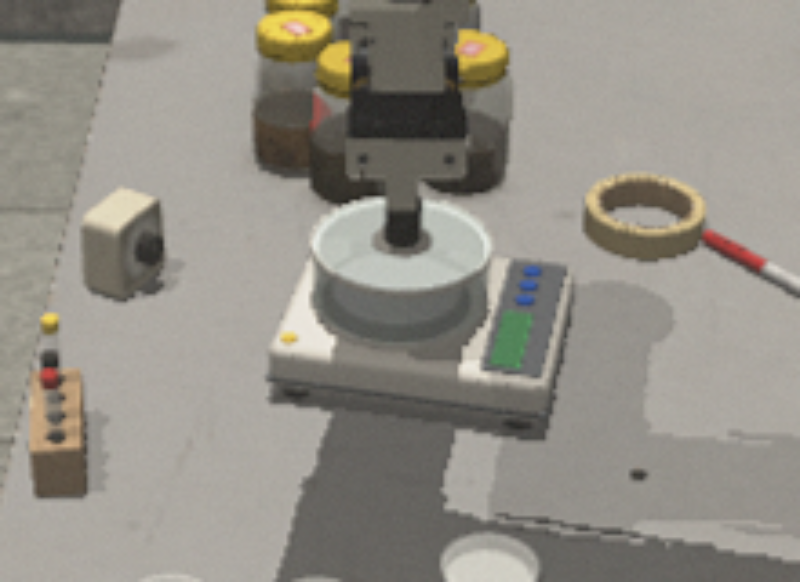

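The left view shows the pads either side of the knob (206,190). In the right view they look nearly in contact, but the width reads less than the knob. I'll let the fingers settle.

```bash
python3 -m creep '0 0 0 0 0 0 -1;0 0 0 0 0 0 -1;0 0 0 0 0 0 -1' 25;python3 - <<'E'
from h import *
b=bot.camera("wrist")[:,:,::-1];cv2.imwrite("pics/w5.png",cv2.resize(b[200:420,200:460],(780,600)))
E
```

```text
time_s: 4.15
tool_pos: [499.7, -281.9, 104.4]
orientation: [-180.0, 0.0, 0.1]
wrist_force: [-0.6, 0.4, -0.1]
width: 0.3
gripper_force: 0.0
```

View pics/w5.png

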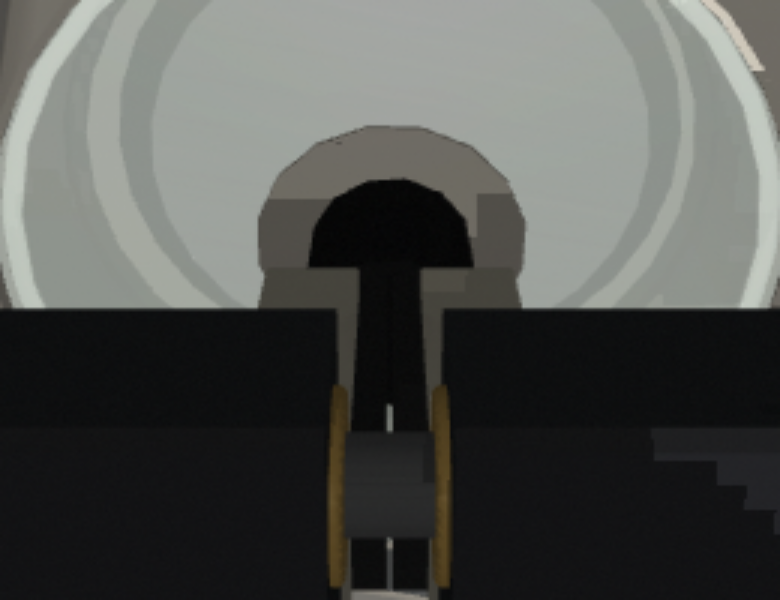

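The shut fingers cover the near half of the knob with no contact force. In the side crop the grey finger ends at about (403,195), just above the dark knob, so the tips look higher than reported. I'll check this numerically.

```bash
python3 - <<'E'
from h import *
S=bot.calibration("side");c=bot.calibration("wrist");o=bot.get_obs();print(o["tool_pos"],c["T"].round(3))
def ony(u,v,y):
    p,d=ray(S,u,v);return (p+d*(y-p[1])/d[1]).round(1)
im=bot.camera("side");h=cv2.cvtColor(im,cv2.COLOR_RGB2HSV)
for v in range(140,176,2):print(v,h[v,344:360,2].tolist())
for v in (150,152,154,156,168):print(v,ony(350.5,v,-278))
# where should the TCP and grasp point and knob top appear?
def proj(k,p):
    q=np.linalg.inv(k["T"])@np.r_[p,1];return (k["fx"]*q[0]/q[2]+k["cx"]).round(1),(k["fy"]*q[1]/q[2]+k["cy"]).round(1)
for n,p in(("tcp",o["tool_pos"]),("tcp+32",o["tool_pos"]+[0,0,32]),("knobtop",(500.5,-281.5,136)),("knobfar",(513.5,-281.5,136)),("knobbase",(500.5,-281.5,100))):print(n,"wrist",proj(c,p),"side",proj(S,p))
E
```

```text
[ 499.69525645 -281.93351484  104.41663498] [[ 2.00000e-03 -9.52000e-01 -3.05000e-01  5.83538e+02]
 [-1.00000e+00 -2.00000e-03 -0.00000e+00 -2.81688e+02]
 [-0.00000e+00  3.05000e-01 -9.52000e-01  2.92765e+02]
 [ 0.00000e+00  0.00000e+00  0.00000e+00  1.00000e+00]]
140 [104, 99, 102, 103, 100, 102, 100, 100, 101, 101, 100, 98, 100, 99, 101, 100]
142 [102, 100, 99, 101, 100, 103, 103, 102, 98, 104, 105, 102, 101, 101, 102, 100]
144 [103, 103, 102, 101, 99, 102, 101, 99, 101, 98, 102, 101, 100, 103, 98, 100]
146 [100, 98, 102, 101, 101, 101, 99, 104, 100, 100, 100, 102, 100, 99, 102, 99]
148 [112, 110, 104, 100, 101, 102, 98, 100, 98, 101, 102, 108, 109, 111, 114, 108]
150 [74, 72, 93, 99, 101, 100, 98, 102, 100, 97, 118, 134, 135, 76, 42, 44]
152 [71, 70, 97, 102, 101, 97, 103, 99, 101, 97, 127, 154, 157, 151, 136, 131]
154 [185, 171, 119, 101, 101, 100, 102, 102, 103, 102, 84, 98, 159, 173, 160, 152]
156 [206, 176, 101, 71, 78, 79, 78, 76, 78, 75, 54, 56, 192, 217, 227, 227]
158 [191, 162, 90, 37, 43, 41, 41, 43, 41, 44, 40, 78, 178, 194, 194, 190]
160 [195, 168, 86, 35, 41, 45, 43, 4
[... 511 characters left out ...]
174 [197, 196, 196, 197, 197, 195, 198, 199, 198, 197, 198, 201, 200, 197, 196, 197]
150 [ 499.8 -278.   148.6]
152 [ 499.6 -278.   142.7]
154 [ 499.4 -278.   136.8]
156 [ 499.2 -278.   130.9]
168 [ 497.9 -278.    94.4]
tcp wrist (np.float64(329.8), np.float64(289.8)) side (np.float64(349.9), np.float64(163.9))
tcp+32 wrist (np.float64(329.9), np.float64(322.2)) side (np.float64(350.4), np.float64(153.4))
knobtop wrist (np.float64(328.8), np.float64(320.0)) side (np.float64(350.0), np.float64(153.6))
knobfar wrist (np.float64(328.8), np.float64(290.4)) side (np.float64(345.1), np.float64(153.5))
knobbase wrist (np.float64(328.9), np.float64(284.5)) side (np.float64(349.6), np.float64(165.5))
```

The side and wrist views agree: the real fingertips are at z≈131–136, just above the knob, so they sit about 30 mm higher than the reported TCP. I'll reopen, lower in guarded steps and measure again.

```bash
python3 -m creep '0 0 -0.5 0 0 0 0;0 0 -0.5 0 0 0 0;0 0 -0.5 0 0 0 0;0 0 -0.5 0 0 0 0;0 0 -0.5 0 0 0 0;0 0 -0.5 0 0 0 0;0 0 -0.5 0 0 0 0;0 0 -0.5 0 0 0 0'
python3 -m creep '0 0 0.4 0 0 0 0;0 0 0.8 0 0 0 0;0 0 1.2 0 0 0 0;0 0 1.5 0 0 0 0;0 0 1.5 0 0 0 0;0 0 1.5 0 0 0 0'
python3 - <<'E'
from h import *
S=bot.calibration("side");o=bot.get_obs();print(o["tool_pos"],o["wrist_force"])
im=bot.camera("side");h=cv2.cvtColor(im,cv2.COLOR_RGB2HSV)
for v in range(146,176,2):print(v,h[v,342:362,2].tolist())
E
```

```text
time_s: 5.05
tool_pos: [499.7, -281.9, 109.4]
orientation: [-180.0, 0.0, 0.1]
wrist_force: [0.0, -0.4, 0.4]
width: 43.8
gripper_force: 0.0
time_s: 5.65
tool_pos: [499.7, -281.9, 94.4]
orientation: [180.0, 0.0, 0.1]
wrist_force: [0.7, 0.3, 0.2]
width: 43.9
gripper_force: 0.0
[ 499.71915132 -281.94663085   94.36855639] [0.69029865 0.30029927 0.19118925]
146 [104, 103, 105, 100, 103, 99, 100, 102, 101, 101, 103, 100, 101, 102, 104, 104, 102, 101, 103, 102]
148 [100, 100, 101, 100, 101, 97, 102, 102, 102, 101, 100, 100, 104, 99, 98, 102, 104, 103, 102, 89]
150 [98, 102, 103, 103, 99, 101, 99, 101, 101, 97, 101, 101, 100, 102, 100, 102, 102, 103, 104, 103]
152 [70, 75, 81, 84, 95, 100, 97, 100, 96, 100, 98, 99, 102, 117, 122, 118, 115, 115, 116, 117]
154 [160, 179, 185, 169, 117, 95, 97, 102, 100, 102, 102, 101, 82, 102, 161, 174, 150, 142, 142, 144]
156 [211, 204, 202, 178, 124, 99, 101, 102, 100, 101, 100, 104, 86, 63, 188, 219, 227, 229, 220, 218]
158 [184, 185, 191, 175, 120, 94, 100, 102, 104, 100, 101, 101, 78, 83, 175, 195, 192, 191, 193, 195]
160 [190, 190, 195, 166, 116, 99, 98, 103, 100, 101, 99, 103, 74, 92, 180, 197, 196, 190, 196, 192]
162 [190, 194, 181, 142, 105, 99, 105, 104, 102, 102, 105, 106, 70, 89, 166, 193, 197, 192, 194, 194]
164 [172, 145, 140, 110, 77, 70, 67, 70, 74, 74, 71, 70, 53, 71, 95, 110, 164, 191, 193, 194]
166 [156, 140, 138, 134, 75, 44, 42, 43, 44, 39, 41, 40, 52, 88, 102, 98, 133, 183, 195, 193]
168 [178, 145, 127, 131, 140, 136, 107, 94, 92, 92, 97, 98, 101, 101, 100, 116, 170, 186, 187, 188]
170 [196, 197, 196, 189, 183, 179, 165, 158, 142, 137, 132, 169, 180, 182, 192, 189, 184, 185, 185, 183]
172 [199, 195, 198, 196, 200, 197, 199, 198, 198, 199, 200, 200, 198, 196, 198, 200, 196, 197, 196, 194]
174 [197, 198, 198, 198, 199, 197, 200, 198, 199, 197, 197, 196, 195, 196, 197, 199, 199, 199, 199, 198]
```

```bash
python3 -m creep '0 0 0.5 0 0 0 0;0 0 1 0 0 0 0;0 0 1.4 0 0 0 0;0 0 1.4 0 0 0 0'
python3 -m creep '0 0 0.1 0 0 0 -1;0 0 0.1 0 0 0 -1;0 0 0.1 0 0 0 -1;0 0 0.1 0 0 0 -1;0 0 0.1 0 0 0 -1' 25
```

```text
time_s: 6.1
tool_pos: [499.1, -281.8, 79.6]
orientation: [-180.0, 0.1, 0.0]
wrist_force: [-0.3, 1.0, 0.4]
width: 43.7
gripper_force: 0.0
time_s: 6.6
tool_pos: [499.9, -282.0, 79.6]
orientation: [180.0, -0.0, 0.1]
wrist_force: [0.8, -0.2, -0.6]
width: 25.2
gripper_force: 25.0
```

Gripping the knob (25.2 mm, 25 N). Now lift.

```bash
python3 -m creep '0 0 -0.4 0 0 0 -1;0 0 -1.5 0 0 0 -1;0 0 -3 0 0 0 -1;0 0 -4.5 0 0 0 -1;0 0 -6 0 0 0 -1;0 0 -7 0 0 0 -1;0 0 -7.5 0 0 0 -1;0 0 -7.5 0 0 0 -1' 40; python3 -c "
from h import *
rel((548,298,155),0)
cv2.imwrite('pics/s6.png',cv2.resize(bot.camera('side')[60:260,240:460,::-1],(660,600)))"
```

```text
time_s: 7.4
tool_pos: [500.1, -282.0, 155.3]
orientation: [180.0, -0.1, 0.1]
wrist_force: [0.5, -0.1, -1.7]
width: 25.4
gripper_force: 40.0
shift [ 4.850e+00 -5.799e+01  2.000e-02]
turn [ 0.  -0.1  0.1]
```

View pics/s6.png

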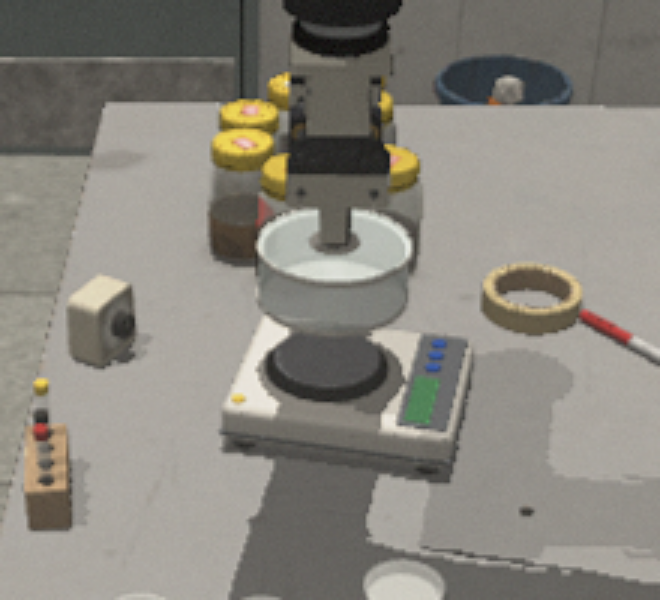

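The cover hangs level with its rim well clear of the pan. The collar is visible at about (325,362) in the crop. Carry it to the mat.

```bash
python3 -m creep '0.2 -2 0 0 0 0 -1;0.5 -6 0 0 0 0 -1;0.9 -10 0 0 0 0 -1;1.2 -14 0 0 0 0 -1;1.6 -18 0 0 0 0 -1;1.9 -22 0 0 0 0 -1;2.3 -26 0 0 0 0 -1;2.6 -30 0 0 0 0 -1' ; python3 -m creep '0.2 -4 0 0 0 0 -1;0.5 -8 0 0 0 0 -1;0.9 -12 0 0 0 0 -1;1.2 -16 0 0 0 0 -1;1.6 -20 0 0 0 0 -1;2 -24 0 0 0 0 -1;2.2 -27 0 0 0 0 -1;2.2 -28 0 0 0 0 -1';python3 -m creep '0 0 2 0 0 0 -1;0 0 5 0 0 0 -1;0 0 8 0 0 0 -1;0 0 10 0 0 0 -1;0 0 11 0 0 0 -1;0 0 11.4 0 0 0 -1;0 0 11.4 0 0 0 -1'; python3 -c "
from h import *
rel((548,298,36.6),0)"
```

```text
time_s: 8.25
tool_pos: [524.9, 19.6, 153.7]
orientation: [180.0, 0.1, 0.0]
wrist_force: [0.7, 0.4, -1.9]
width: 25.0
gripper_force: 40.0
time_s: 9.05
tool_pos: [546.8, 300.6, 152.9]
orientation: [179.9, 0.1, 0.2]
wrist_force: [0.7, -0.6, -1.5]
width: 25.4
gripper_force: 40.0
time_s: 9.75
tool_pos: [547.4, 297.9, 40.4]
orientation: [180.0, 0.0, 0.0]
wrist_force: [0.6, 0.5, -1.3]
width: 24.7
gripper_force: 40.0
shift [ 0.06 -0.01  0.38]
turn [0. 0. 0.]
```

```bash
python3 -m creep '0 0 0.1 0 0 0 -1;0 0 0.2 0 0 0 -1;0 0 0.25 0 0 0 -1;0 0 0.25 0 0 0 -1';python3 -m creep '0 0 0.05 0 0 0 -1;0 0 0.1 0 0 0 -1;0 0 0.1 0 0 0 -1'; python3 -m creep '0 0 0.05 0 0 0 -1;0 0 0.1 0 0 0 -1;0 0 0.1 0 0 0 -1'
```

```text
time_s: 10.15
tool_pos: [547.3, 298.3, 38.4]
orientation: [-180.0, -0.0, 0.1]
wrist_force: [-0.1, 0.6, -1.7]
width: 25.4
gripper_force: 40.0
time_s: 10.45
tool_pos: [547.2, 298.1, 36.9]
orientation: [180.0, 0.0, 0.0]
wrist_force: [-0.4, -0.7, -2.3]
width: 25.2
gripper_force: 40.0
time_s: 10.75
tool_pos: [547.2, 298.2, 36.6]
orientation: [-180.0, -0.0, 0.1]
wrist_force: [-2.8, 0.4, 4.8]
width: 24.9
gripper_force: 40.0
```

```bash
python3 -m creep '0 0 0 0 0 0 0.2;0 0 0 0 0 0 0.2;0 0 0 0 0 0 0.2;0 0 0 0 0 0 0.2;0 0 -1 0 0 0 0.2;0 0 -4 0 0 0 0.2;0 0 -8 0 0 0 0.2;0 0 -12 0 0 0 0.2'
python3 - <<'E'
from h import *
o=bot.get_obs();print(o["tool_pos"])
T=bot.calibration("top");im=bot.camera("top")[:,:,::-1].copy();cv2.imwrite("pics/t7.png",im)
h=cv2.cvtColor(im,cv2.COLOR_BGR2HSV)
q,s=blob(h[...,2]<75,(400,255,460,310));print("collar",q,s,onz(T,*q,55).round(1),onz(T,*q,60).round(1))
cv2.imwrite("pics/t7c.png",np.hstack([cv2.resize(im[240:330,390:470],(400,450)),cv2.resize(im[225:315,175:255],(400,450))]))
E
```

```text
time_s: 11.55
tool_pos: [547.0, 297.8, 157.8]
orientation: [180.0, 0.0, 0.1]
wrist_force: [0.5, 1.1, 0.6]
width: 52.5
gripper_force: 0.0
[547.04339544 297.79354604 157.75415281]
collar [413.04477612 282.10447761] [409 264  15  36  67] [ 497.2 -244.9   55. ] [ 497.  -243.9   60. ]
```

View pics/t7c.png

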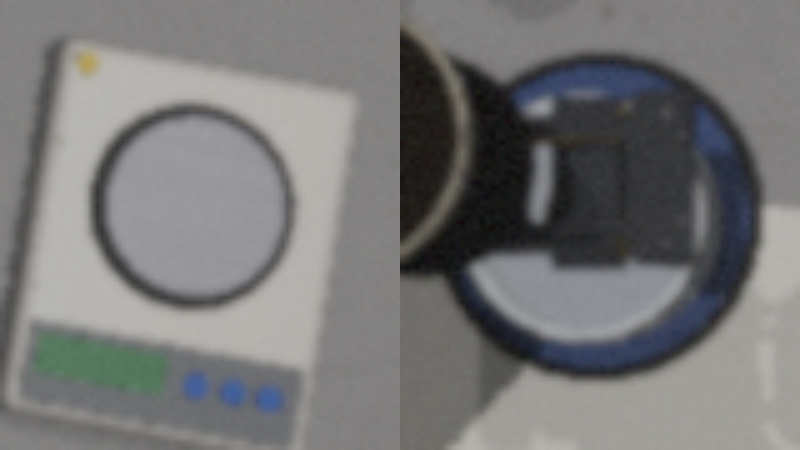

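The right half shows the cover standing on the mat under the gripper. The left half shows the bare pan, centred at about (428.4,281.2) in the full frame. Next I'll go over the pink dish for a wrist look.

```bash
python3 -m creep '0.5 2 -5 0 0 0 1;1.3 28 -7 0 0 0 1;1.3 28 -7 0 0 0 1;1.3 28 -7 0 0 0 1;1.3 28 -7 0 0 0 1;1.3 28 -7 0 0 0 1;1.3 28 -7 0 0 0 1;1.3 28 -7 0 0 0 1'
python3 - <<'E'
from h import *
c=bot.calibration("wrist");im=bot.camera("wrist")[:,:,::-1].copy();cv2.imwrite("pics/w8.png",im);print(bot.get_obs()["tool_pos"])
T=bot.calibration("top");print("pan top cam",onz(T,428.4,281.2,57).round(1))
g=cv2.medianBlur(im[...,2],5)[:300]
r=cv2.HoughCircles(g,cv2.HOUGH_GRADIENT,1,40,param1=60,param2=18,minRadius=28,maxRadius=55)
for u,v,k in r[0][:8]:
    p=onz(c,u,v,13);print((u,v,k),p.round(1),(k*np.linalg.norm(p-c["T"][:3,3])/c["fx"]).round(1),im[int(v)-3:int(v)+4,int(u)-3:int(u)+4].mean((0,1)).round())
E
```

```text
time_s: 12.4
tool_pos: [560.5, 16.1, 226.9]
orientation: [-180.0, -0.1, -0.1]
wrist_force: [-0.6, -0.7, -0.3]
width: 87.5
gripper_force: 0.0
[560.56829713  17.37247371 226.5292866 ]
pan top cam [ 498.8 -285.9   57. ]
(np.float32(322.5), np.float32(97.5), np.float32(35.2)) [650.3  22.4  13. ] 32.8 [107. 113. 126.]
(np.float32(323.5), np.float32(205.5), np.float32(33.6)) [552.9  22.1  13. ] 32.1 [109. 122. 126.]
(np.float32(31.5), np.float32(236.5), np.float32(53.3)) [522.5 306.5  13. ] 63.0 [138. 140. 133.]
(np.float32(73.5), np.float32(235.5), np.float32(54.4)) [523.4 265.4  13. ] 61.5 [145. 147. 139.]
(np.float32(613.5), np.float32(213.5), np.float32(44.1)) [ 544.7 -255.2   13. ] 50.6 [173. 186. 193.]
```

```bash
python3 -m creep '3 -0.2 3 0 0 0 1;6 -0.5 6 0 0 0 1;6.5 -0.5 7.7 0 0 0 1;6.5 -0.5 7.7 0 0 0 1;6.5 -0.5 7.7 0 0 0 1'
python3 - <<'E'
from h import *
c=bot.calibration("wrist");im=bot.camera("wrist")[:,:,::-1].copy();cv2.imwrite("pics/w9.png",im);print(bot.get_obs()["tool_pos"])
g=cv2.medianBlur(im[...,2],5)[:300]
r=cv2.HoughCircles(g,cv2.HOUGH_GRADIENT,1,40,param1=60,param2=18,minRadius=35,maxRadius=75)
for u,v,k in r[0][:6]:
    p=onz(c,u,v,13);print((u,v,k),p.round(1),(k*np.linalg.norm(p-c["T"][:3,3])/c["fx"]).round(1),im[int(v)-3:int(v)+4,int(u)-3:int(u)+4].mean((0,1)).round())
a=im.astype(int);m=((a[...,2]-a[...,1])>8)&(a[...,2]-a[...,0]>10)
m[300:]=0
q,s=blob(m,(150,0,500,300));print("pink",q,s,onz(c,*q,9).round(1))
rel((650,22.5,60),0)
E
```

```text
time_s: 12.95
tool_pos: [625.3, 24.1, 149.0]
orientation: [180.0, 0.0, 0.1]
wrist_force: [0.2, -1.0, 0.3]
width: 88.1
gripper_force: 0.0
[625.69598574  24.05106775 150.04370743]
(np.float32(331.5), np.float32(189.5), np.float32(41.6)) [647.5  22.8  13. ] 31.8 [110. 117. 131.]
(np.float32(568.5), np.float32(82.5), np.float32(52.1)) [ 724.1 -143.9   13. ] 44.1 [ 84. 116. 143.]
(np.float32(31.5), np.float32(289.5), np.float32(41.1)) [564.2 267.4  13. ] 40.9 [66. 64. 61.]
pink [331.4624909  186.31463948] [ 296  151   72   72 4119] [649.2  22.8   9. ]
shift [2.42 0.16 9.01]
turn [ 0.  -0.1  0.1]
```

```bash
python3 -m creep '2.3 0.2 3 0 0 0 1;2.3 0.2 7 0 0 0 1;2.3 0.2 11 0 0 0 1;2.3 0.2 13 0 0 0 1;2.3 0.2 14 0 0 0 1;2.3 0.2 14 0 0 0 1;2.3 0.2 14 0 0 0 1'; python3 - <<'E'
from h import *
S=bot.calibration("side");im=bot.camera("side")[:,:,::-1].copy();cv2.imwrite("pics/s9.png",im)
def ony(u,v,y):
    p,d=ray(S,u,v);return (p+d*(y-p[1])/d[1]).round(1)
h=cv2.cvtColor(im,cv2.COLOR_BGR2HSV)
for v in range(240,290,3):print(v,h[v,274:298:2,2].tolist(),ony(286,v,87),ony(286,v,66)[2])
E
```

```text
time_s: 13.7
tool_pos: [649.7, 21.7, 11.1]
orientation: [-180.0, -0.2, 0.1]
wrist_force: [0.5, -0.6, 0.5]
width: 87.8
gripper_force: 0.0
240 [48, 48, 47, 44, 46, 48, 47, 47, 45, 63, 54, 146] [635.9  87.  147.5] 129.8
243 [49, 54, 52, 51, 46, 46, 50, 52, 50, 49, 48, 48] [636.2  87.  139.5] 121.5
246 [50, 49, 47, 49, 48, 51, 45, 49, 48, 62, 50, 49] [636.6  87.  131.3] 113.2
249 [51, 51, 49, 48, 49, 47, 51, 51, 48, 51, 52, 47] [637.   87.  123.1] 104.7
252 [52, 52, 53, 45, 45, 45, 42, 44, 49, 44, 45, 55] [637.4  87.  114.7] 96.2
255 [103, 102, 106, 102, 103, 101, 103, 102, 104, 106, 103, 109] [637.8  87.  106.3] 87.5
258 [102, 102, 101, 100, 103, 99, 102, 102, 92, 58, 95, 103] [638.2  87.   97.8] 78.8
261 [102, 101, 101, 99, 106, 102, 102, 95, 98, 113, 99, 101] [638.6  87.   89.2] 70.0
264 [177, 108, 101, 101, 100, 100, 122, 162, 163, 163, 161, 165] [639.   87.   80.6] 61.1
267 [168, 119, 101, 101, 102, 100, 103, 161, 164, 161, 160, 160] [639.4  87.   71.8] 52.1
270 [166, 122, 100, 102, 101, 101, 97, 164, 162, 159, 161, 162] [639.8  87.   62.9] 43.0
273 [154, 152, 99, 99, 99, 98, 105, 166, 164, 163, 171, 156] [640.2  87.   54. ] 33.8
276 [90, 120, 126, 148, 169, 173, 175, 160, 148, 121, 112, 111] [640.7  87.   44.9] 24.5
279 [102, 103, 91, 112, 114, 123, 117, 122, 105, 93, 82, 77] [641.1  87.   35.8] 15.1
282 [101, 103, 104, 101, 94, 84, 83, 82, 84, 78, 83, 80] [641.5  87.   26.5] 5.6
285 [103, 101, 103, 103, 87, 76, 82, 80, 82, 82, 80, 78] [642.   87.   17.2] -4.0
288 [104, 104, 102, 103, 83, 82, 83, 81, 82, 84, 81, 81] [642.4  87.    7.7] -13.7
```

```bash
python3 -m creep '0 0.1 1 0 0 0 1;0 0.1 2 0 0 0 1;0 0.1 2.6 0 0 0 1;0 0.1 2.6 0 0 0 1'; python3 -m creep '0 0 0.2 0 0 0 1;0 0 0.4 0 0 0 1;0 0 0.4 0 0 0 1'; python3 -m creep '0 0 0.2 0 0 0 1;0 0 0.4 0 0 0 1;0 0 0.4 0 0 0 1'
```

```text
time_s: 14.15
tool_pos: [647.4, 19.9, -18.5]
orientation: [180.0, 0.1, 0.0]
wrist_force: [-0.1, -0.0, -0.1]
width: 87.7
gripper_force: 0.0
time_s: 14.45
tool_pos: [648.4, 20.2, -21.2]
orientation: [180.0, 0.0, 0.0]
wrist_force: [-0.0, -0.4, -0.3]
width: 87.8
gripper_force: 0.0
time_s: 14.75
tool_pos: [648.3, 20.1, -25.3]
orientation: [180.0, 0.0, 0.0]
wrist_force: [0.5, -0.1, 0.2]
width: 87.7
gripper_force: 0.0
```

```bash
python3 -m creep '0 -0.25 0.1 0 0 0 1;0 -0.25 0.2 0 0 0 1;0 -0.25 0.2 0 0 0 1'; python3 -m creep '0 0 0.1 0 0 0 1;0 0 0.2 0 0 0 1;0 0 0.2 0 0 0 1'
```

```text
time_s: 15.05
tool_pos: [648.4, 22.8, -27.2]
orientation: [180.0, 0.0, 0.1]
wrist_force: [0.1, -0.3, 1.0]
width: 87.7
gripper_force: 0.0
time_s: 15.35
tool_pos: [648.3, 22.6, -29.2]
orientation: [180.0, 0.0, 0.0]
wrist_force: [-0.4, 0.2, -0.4]
width: 87.7
gripper_force: 0.0
```

```bash
python3 -m creep '0 0 0.1 0 0 0 1;0 0 0.1 0 0 0 1'; python3 -m creep '0 0 0.1 0 0 0 1;0 0 0.1 0 0 0 1';python3 -m creep '0 0 0.1 0 0 0 1;0 0 0.1 0 0 0 1'
```

```text
time_s: 15.55
tool_pos: [648.4, 22.7, -30.2]
orientation: [180.0, 0.0, 0.0]
wrist_force: [1.0, -0.3, -0.0]
width: 87.4
gripper_force: 0.0
time_s: 15.75
tool_pos: [648.4, 22.7, -31.2]
orientation: [180.0, 0.0, 0.0]
wrist_force: [-0.3, 0.2, 0.9]
width: 87.4
gripper_force: 0.0
time_s: 15.95
tool_pos: [648.6, 22.7, -31.7]
orientation: [180.0, -0.0, 0.1]
wrist_force: [-1.5, -0.1, 2.7]
width: 87.7
gripper_force: 1.6
```

Bench contact at −31.6, so the tip offset is about 31.5 mm. Back up 3 mm and grip gently.

```bash
python3 -m creep '0 0 -0.3 0 0 0 1;0 0 -0.3 0 0 0 0.2;0 0 -0.3 0 0 0 0.2;0 0 -0.3 0 0 0 0.2;0 0 -0.3 0 0 0 0.2;0 0 -0.3 0 0 0 0.2' 8; python3 -m creep '0 0 -0.3 0 0 0 0.2;0 0 -1.3 0 0 0 0.2;0 0 -3 0 0 0 0.2;0 0 -6 0 0 0 0.2;0 0 -9 0 0 0 0.2;0 0 -12 0 0 0 0.2;0 0 -14 0 0 0 0.2;0 0 -14 0 0 0 0.2'
```

```text
time_s: 16.55
tool_pos: [648.4, 22.7, -29.1]
orientation: [180.0, 0.0, 0.0]
wrist_force: [-0.6, 0.0, -0.1]
width: 64.6
gripper_force: 8.0
time_s: 17.35
tool_pos: [650.8, 23.1, 115.8]
orientation: [-179.9, -0.4, 0.1]
wrist_force: [0.1, -0.2, -0.2]
width: 64.3
gripper_force: 8.0
```

```bash
python3 -m creep '-1.5 2.2 0 0 0 0 0.2;-4 6 0 0 0 0 0.2;-6.5 10 0 0 0 0 0.2;-9 14 0 0 0 0 0.2;-12 18 0 0 0 0 0.2;-14.5 22 0 0 0 0 0.2;-17 26 0 0 0 0 0.2;-19 29 0 0 0 0 0.2';python3 -m creep '-1 1.5 0 0 0 0 0.2;-1 1.5 0 0 0 0 0.2;-1 1.5 0 0 0 0 0.2'
python3 - <<'E'
from h import *
c=bot.calibration("wrist");im=bot.camera("wrist")[:,:,::-1].copy();cv2.imwrite("pics/w10.png",im);o=bot.get_obs();print(o["tool_pos"])
q=np.linalg.inv(c["T"])@np.array([500,-282,58,1]);print("expect",c["fx"]*q[0]/q[2]+c["cx"],c["fy"]*q[1]/q[2]+c["cy"],60*c["fx"]/q[2])
g=cv2.medianBlur(im[...,1],5)[:330]
r=cv2.HoughCircles(g,cv2.HOUGH_GRADIENT,1,10,param1=80,param2=20,minRadius=75,maxRadius=110)
for u,v,k in r[0][:6]: print((u,v,k),onz(c,u,v,57).round(1),k*q[2]/c["fx"])
v8=cv2.cvtColor(im,cv2.COLOR_BGR2HSV)[...,2]
q2,s=blob(v8<70,(200,0,460,280));print(q2,s)
E
```

```text
time_s: 18.15
tool_pos: [456.8, -269.1, 111.2]
orientation: [180.0, -0.0, 0.0]
wrist_force: [1.1, 0.9, -0.8]
width: 63.6
gripper_force: 8.0
time_s: 18.45
tool_pos: [448.5, -282.7, 111.1]
orientation: [-180.0, -0.0, -0.0]
wrist_force: [0.7, -0.7, -0.3]
width: 64.1
gripper_force: 8.0
[ 448.92418899 -282.25858032  111.05852087]
expect 328.6045350396146 165.391590458704 108.10725234893992
(np.float32(330.5), np.float32(158.5), np.float32(86.9)) [ 503.7 -283.1   57. ] 48.22988262363197
(np.float32(322.5), np.float32(165.5), np.float32(97.3)) [ 499.8 -278.6   57. ] 54.00192916070089
(np.float32(322.5), np.float32(152.5), np.float32(97.3)) [ 506.9 -278.6   57. ] 54.00192916070089
(np.float32(334.5), np.float32(148.5), np.float32(90.5)) [ 509.1 -285.2   57. ] 50.22789759260074
(np.float32(339.5), np.float32(166.5), np.float32(97.3)) [ 499.3 -288.1   57. ] 54.00192916070089
(np.float32(329.5), np.float32(329.5), np.float32(75.9)) [ 397.2 -282.5   57. ] 42.12483429745951
[331.03489282 144.3514317 ] [ 235   57  194  197 6391]
```

```bash
python3 - <<'E'
from h import *
c=bot.calibration("wrist");im=cv2.imread("pics/w10.png");v8=cv2.cvtColor(im,cv2.COLOR_BGR2HSV)[...,2]
n,l,s,_=cv2.connectedComponentsWithStats(((v8<70)&(np.arange(480)[:,None]<262)).astype(np.uint8))
k=l[np.where(l[50:262,331]>0)[0][0]+50,331];m=(l==k).astype(np.uint8)
ct,hi=cv2.findContours(m,cv2.RETR_CCOMP,cv2.CHAIN_APPROX_NONE)
from scipy.optimize import least_squares
for C in ct:
    if len(C)<200:continue
    for z in (48,55,60):
        P=np.array([onz(c,u,v,z)[:2] for u,v in C[:,0]])
        f=least_squares(lambda a:np.hypot(*(P-a[:2]).T)-a[2],[500,-282,50],loss="soft_l1",f_scale=1)
        print(len(C),z,f.x.round(1),np.abs(f.fun).mean().round(2))
E
```

```text
552 48 [ 501.  -283.2   55.5] 0.18
552 55 [ 501.8 -283.2   53.9] 0.17
552 60 [ 502.5 -283.2   52.8] 0.17
495 48 [ 500.  -283.3   49.8] 0.2
495 55 [ 500.9 -283.3   48.4] 0.19
495 60 [ 501.5 -283.3   47.4] 0.19
```

Pan centre is (501.3, −283.2), fitted twice with consistent radii. Set the dish down.

```bash
python3 -m creep '2 0.05 1 0 0 0 0.2;5.25 0.1 2.5 0 0 0 0.2;5.25 0.1 4.5 0 0 0 0.2;5.25 0.1 6 0 0 0 0.2;5.25 0.1 7.2 0 0 0 0.2;5.25 0.1 7.7 0 0 0 0.2;5.25 0.1 7.7 0 0 0 0.2;5.25 0.1 7.7 0 0 0 0.2';python3 -m creep '0 0 0.05 0 0 0 0.2;0 0 0.1 0 0 0 0.2;0 0 0.1 0 0 0 0.2;0 0 0.1 0 0 0 0.2'
```

```text
time_s: 19.3
tool_pos: [501.8, -283.4, 34.6]
orientation: [180.0, -0.1, 0.1]
wrist_force: [-0.2, -0.4, 0.2]
width: 64.3
gripper_force: 8.0
time_s: 19.7
tool_pos: [501.3, -283.5, 33.2]
orientation: [180.0, -0.0, 0.0]
wrist_force: [0.3, -1.2, 0.2]
width: 64.3
gripper_force: 8.0
```

```bash
python3 -m creep '0 0 0.05 0 0 0 0.2;0 0 0.1 0 0 0 0.2;0 0 0.15 0 0 0 0.2;0 0 0.15 0 0 0 0.2';python3 -m creep '0 0 0.05 0 0 0 0.2;0 0 0.1 0 0 0 0.2;0 0 0.1 0 0 0 0.2'
```

```text
time_s: 20.1
tool_pos: [501.1, -283.4, 31.3]
orientation: [-180.0, 0.0, 0.0]
wrist_force: [0.0, 0.1, -0.4]
width: 64.5
gripper_force: 8.0
time_s: 20.4
tool_pos: [501.3, -283.4, 30.8]
orientation: [180.0, -0.0, 0.1]
wrist_force: [-1.1, 1.2, 3.9]
width: 64.2
gripper_force: 8.0
```

Contact at 30.8, as predicted. Release, rise and check with the wrist camera.

```bash
python3 -m creep '0 0 0 0 0 0 1;0 0 0 0 0 0 1;0 0 0 0 0 0 1;0 0 0 0 0 0 1;0 0 0 0 0 0 1;0 0 -0.5 0 0 0 1;0 0 -3 0 0 0 1;0 0 -7 0 0 0 1'; python3 -m creep '-2 0 -4 0 0 0 1;-5 0 -8 0 0 0 1;-6 0 -8 0 0 0 1;-6 0 -8 0 0 0 1'
python3 - <<'E'
from h import *
c=bot.calibration("wrist");im=bot.camera("wrist")[:,:,::-1].copy();cv2.imwrite("pics/w11.png",im)
a=im.astype(int);m=((a[...,2]-a[...,1])>8)&(a[...,2]-a[...,0]>10)
q,s=blob(m,(200,60,450,290));print("pink",q,s,onz(c,*q,69).round(1))
rel((547.2,298.2,185),0)
E
```

```text
time_s: 21.2
tool_pos: [499.4, -282.9, 99.2]
orientation: [-179.9, 0.3, 0.0]
wrist_force: [1.9, 0.2, -0.5]
width: 87.8
gripper_force: 0.0
time_s: 21.6
tool_pos: [440.7, -283.6, 182.2]
orientation: [180.0, -0.2, 0.0]
wrist_force: [1.3, 0.6, -1.2]
width: 87.5
gripper_force: 0.0
pink [329.12790262 140.41835206] [ 289   99   81   84 5340] [ 501.4 -283.1   69. ]
shift [ 10.65 -58.16  -0.39]
turn [ 0.  -0.1  0. ]
```

Dish centred within a millimetre of the pan centre. Return to the cover and check the knob from above.

```bash
python3 -m creep '4 -29 0 0 0 0 0.3;4 -29 0 0 0 0 0.3;4 -29 0 0 0 0 0.3;4 -29 0 0 0 0 0.3;4 -29 0 0 0 0 0.3;4 -29 0 0 0 0 0.3;4 -29 0 0 0 0 0.3'; python3 -m creep '4 -29.1 0 0 0 0 0.3;4 -29.1 0 0 0 0 0.3;4 -29.1 0 0 0 0 0.3;4 -29.1 0 0 0 0 0.3;4 -29.1 0 0 0 0 0.3;4 -29.1 0 0 0 0 0.3;4 -29.1 0 0 0 0 0.3'
python3 - <<'E'
from h import *
c=bot.calibration("wrist");im=bot.camera("wrist")[:,:,::-1].copy();cv2.imwrite("pics/w12b.png",im)
h=cv2.cvtColor(im,cv2.COLOR_BGR2HSV)
q,s=blob(h[...,2]<45,(260,130,400,260));print(q,s,onz(c,*q,93).round(1),onz(c,*q,75).round(1))
rel((547.2,298.2,36.6),0)
E
```

```text
time_s: 22.35
tool_pos: [481.8, 10.9, 179.1]
orientation: [180.0, 0.1, 0.3]
wrist_force: [0.5, -1.4, -0.3]
width: 57.0
gripper_force: 0.0
time_s: 23.05
tool_pos: [521.1, 302.0, 177.6]
orientation: [179.9, 0.1, 0.2]
wrist_force: [0.7, -0.3, -0.8]
width: 56.8
gripper_force: 0.0
[335.04823614 196.137509  ] [ 316  174   39   45 1389] [548.7 298.6  93. ] [545.  298.3  75. ]
shift [ 2.71  0.12 14.1 ]
turn [0.2 0.2 0.2]
```

```bash
python3 -m creep '2.7 0 3 0 0 0 0.2;2.7 0 6 0 0 0 0.2;2.7 0 9 0 0 0 0.2;2.7 0 11.5 0 0 0 0.2;2.7 0 13 0 0 0 0.2;2.7 0 13 0 0 0 0.2;2.7 0 13 0 0 0 0.2'; python3 -c "
from h import *
rel((547.2,298.2,36.6),0)"
```

```text
time_s: 23.8
tool_pos: [547.8, 296.7, 50.1]
orientation: [179.9, 0.0, 0.0]
wrist_force: [0.7, 0.1, 0.7]
width: 52.7
gripper_force: 0.0
shift [-0.06 -0.15  1.35]
turn [0.1 0.  0. ]
```

```bash
python3 -m creep '-0.05 -0.1 0.7 0 0 0 0.2;-0.05 -0.1 1.2 0 0 0 0.2;-0.05 -0.1 1.2 0 0 0 0.2;-0.05 -0.1 1.2 0 0 0 -1;-0.05 -0.1 1.2 0 0 0 -1;-0.05 -0.1 1.2 0 0 0 -1;-0.05 -0.1 1.2 0 0 0 -1;-0.05 -0.1 1.2 0 0 0 -1' 40
```

```text
time_s: 24.6
tool_pos: [547.3, 298.7, 38.7]
orientation: [-180.0, -0.0, 0.1]
wrist_force: [0.0, -0.2, 2.0]
width: 25.1
gripper_force: 40.0
```

```bash
python3 -m creep '0 0 -0.4 0 0 0 -1;0 0 -1.5 0 0 0 -1;0 0 -4 0 0 0 -1;0 0 -7 0 0 0 -1;0 0 -10 0 0 0 -1;0 0 -12 0 0 0 -1;0 0 -13 0 0 0 -1;0 0 -13 0 0 0 -1'; python3 -m creep '-0.2 2 0 0 0 0 -1;-0.4 6 0 0 0 0 -1;-0.8 10 0 0 0 0 -1;-1.1 14 0 0 0 0 -1;-1.5 18 0 0 0 0 -1;-1.8 22 0 0 0 0 -1;-2.1 26 0 0 0 0 -1;-2.4 30 0 0 0 0 -1' ; python3 -c "
from h import *
rel((501.3,-283.2,165),0)"
```

```text
time_s: 25.4
tool_pos: [547.8, 299.1, 170.3]
orientation: [-179.9, -0.1, 0.1]
wrist_force: [-0.1, 0.8, -2.6]
width: 25.2
gripper_force: 40.0
time_s: 26.2
tool_pos: [521.8, -3.6, 167.1]
orientation: [180.0, 0.1, 0.0]
wrist_force: [0.7, -0.4, -1.8]
width: 25.1
gripper_force: 40.0
shift [-2.07 27.96  0.23]
turn [0.  0.1 0. ]
```

```bash
python3 -m creep '-0.3 4 0 0 0 0 -1;-0.6 8 0 0 0 0 -1;-0.9 12 0 0 0 0 -1;-1.2 16 0 0 0 0 -1;-1.6 20 0 0 0 0 -1;-1.9 24 0 0 0 0 -1;-2.1 27 0 0 0 0 -1;-2.1 28 0 0 0 0 -1';python3 -m creep '0 0 0 0 0 0 -1;0 0 1 0 0 0 -1;0 0 2.5 0 0 0 -1;0 0 3 0 0 0 -1;0 0 3 0 0 0 -1;0 0 3 0 0 0 -1'; python3 -c "
from h import *
rel((501.3,-283.2,81.7),0)"
```

```text
time_s: 27.0
tool_pos: [500.6, -284.0, 166.6]
orientation: [-180.0, 0.2, -0.1]
wrist_force: [0.0, 0.6, -2.2]
width: 25.2
gripper_force: 40.0
time_s: 27.6
tool_pos: [503.0, -280.9, 138.7]
orientation: [180.0, -0.0, 0.1]
wrist_force: [-0.1, -0.2, -1.8]
width: 25.1
gripper_force: 40.0
shift [-0.17  0.23  5.7 ]
turn [ 0.  -0.   0.1]
```

```bash
python3 -m creep '-0.15 0.2 1 0 0 0 -1;-0.15 0.2 2 0 0 0 -1;-0.15 0.2 3 0 0 0 -1;-0.15 0.2 3.8 0 0 0 -1;-0.15 0.2 4.2 0 0 0 -1;-0.15 0.2 4.2 0 0 0 -1;-0.15 0.2 4.2 0 0 0 -1';python3 -c "
from h import *
rel((501.3,-283.2,81.7),0)"
```

```text
time_s: 28.3
tool_pos: [501.4, -283.5, 96.6]
orientation: [180.0, -0.0, 0.1]
wrist_force: [0.8, -0.3, -2.2]
width: 25.2
gripper_force: 40.0
shift [-0.01 -0.03  1.49]
turn [ 0.  -0.   0.1]
```

```bash
python3 -m creep '0 0 0.3 0 0 0 -1;0 0 0.6 0 0 0 -1;0 0 0.9 0 0 0 -1;0 0 1.1 0 0 0 -1;0 0 1.1 0 0 0 -1';python3 -m creep '0 0 0.1 0 0 0 -1;0 0 0.2 0 0 0 -1;0 0 0.2 0 0 0 -1';python3 -m creep '0 0 0.1 0 0 0 -1;0 0 0.2 0 0 0 -1;0 0 0.2 0 0 0 -1'
```

```text
time_s: 28.8
tool_pos: [501.0, -283.3, 85.1]
orientation: [-180.0, 0.0, 0.0]
wrist_force: [-0.0, -0.1, -1.4]
width: 25.0
gripper_force: 40.0
time_s: 29.1
tool_pos: [501.2, -283.4, 83.4]
orientation: [-180.0, 0.0, 0.0]
wrist_force: [-0.3, -0.0, -1.4]
width: 25.2
gripper_force: 40.0
time_s: 29.4
tool_pos: [501.3, -283.4, 81.7]
orientation: [180.0, -0.0, 0.1]
wrist_force: [-0.2, 1.8, 0.6]
width: 25.2
gripper_force: 40.0
```

```bash
python3 -m creep '0 0 0.05 0 0 0 -1;0 0 0.05 0 0 0 -1;0 0 0.05 0 0 0 0.2;0 0 0.05 0 0 0 0.2;0 0 0.05 0 0 0 0.2;0 0 0.05 0 0 0 0.2;0 0 -0.5 0 0 0 0.2;0 0 -4 0 0 0 0.2'; python3 -m creep '0 0 -5 0 0 0 0.2;-2 -5 -8 0 0 0 0.2;-3 -10 -8 0 0 0 0.2;-3 -15 -8 0 0 0 0.2;-3 -20 -8 0 0 0 0.2;-3 -24 -8 0 0 0 0.2;-3 -24 -8 0 0 0 0.2;-3 -24 -8 0 0 0 0.2'
python3 - <<'E'
from h import *
T=bot.calibration("top");S=bot.calibration("side")
t=bot.camera("top")[:,:,::-1];s=bot.camera("side")[:,:,::-1]
cv2.imwrite("pics/end.png",np.hstack([cv2.resize(t[230:340,380:480],(380,418)),cv2.resize(s[130:240,300:410],(418,418))]))
k1,_=blob(cv2.cvtColor(t.copy(),cv2.COLOR_BGR2HSV)[...,2]<60,(420,272,444,292));k2,_=blob(cv2.cvtColor(s.copy(),cv2.COLOR_BGR2HSV)[...,2]<60,(340,148,362,175))
print(k1,k2,cross(T,k1,S,k2))
E
```

```text
time_s: 30.2
tool_pos: [498.5, -282.5, 118.4]
orientation: [-179.9, 0.4, 0.0]
wrist_force: [0.5, -0.2, -0.3]
width: 52.5
gripper_force: 0.0
time_s: 31.0
tool_pos: [471.2, -42.1, 202.1]
orientation: [-180.0, -0.1, 0.3]
wrist_force: [-0.2, -0.2, -0.5]
width: 52.5
gripper_force: 0.0
[433.12962963 280.68518519] [351.68269231 155.19230769] (array([ 496.98786046, -281.3572898 ,  131.40308811]), np.float64(1.8278217812042246))
```

View pics/end.png

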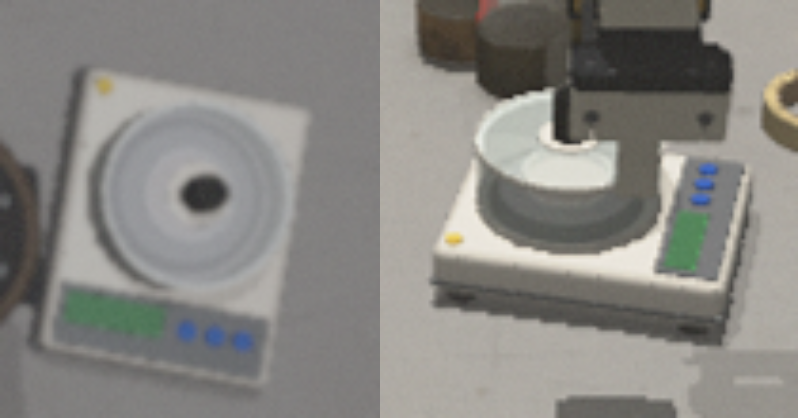

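The top view shows the knob at (433.1,280.7), within a pixel of where it started. The side view shows the drum level on the deck, with the gripper in front but clear of it. Handing in.

```bash
python3 -c "
from workcell import bot
print(bot.close_job())"
```

```text
the job is handed in; nothing more can be done
None
```

The job was handed in at about 31 s, with no verdict returned: the pink dish is on the pan within about 1 mm of its centre, and the cover is back over it, level on the deck and released.

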